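# Load the tube block and press it home in the reading dock

## Task

Take the two shorter sample tubes from the blue rack and stand them fully down in the holes of the grey tube block: first fill the hole nearest the dock's end stop, then the middle hole. Then push the loaded block across the dock plate until it lies flush along the fence with its end against the end stop, and finish while still holding it firmly pressed with the fingers, both back into the fence and down onto the plate, pushing on the block and not on the tubes. Leave the two taller tubes and everything else on the worktop alone.

Things in the scene. Friction and masses are not known exactly. Their poses are not given: they have to be found in the camera images.
- dock_plate: fixed dark steel plate of the dock, 200 (x) x 290 (y) x 10 mm; origin: centre of its underside, on the worktop. Its x axis points away from the robot towards the fence, its y axis to the left along the fence. Its top is smooth (friction about 0.3).
- fence: fixed aluminium fence bar standing along the plate's far edge, 14 (x) x 270 (y) x 40 mm high; origin: centre of its underside, on top of the plate, at [85, 0, 10] mm in the plate's frame, axes as the plate's. Its working face, towards the robot, is the plane x = -7 mm of its own frame.
- end_stop: fixed aluminium bar at the right (-y) end of the plate, square to the fence, 90 (x) x 22 (y) x 34 mm high; origin: centre of its underside, on top of the plate, at [29, -111, 10] mm in the plate's frame, axes as the plate's. Its working face, to the left, is the plane y = +11 mm of its own frame.
- tube_block: loose grey block lying on the plate, off fence and stop, a little skewed; 70 (x) x 130 (y) x 46 mm high, 0.4 kg, slides easily (friction 0.3); origin: centre of underside; x to the fence, y left. Back face x = +35, right end y = -65 mm. Three blind holes in a row along its back half: 17 mm wide, 40 deep (floor 6 mm over underside). Home: its origin at [43, -35, 10] mm in the plate's frame
- hole1 (a point): centre of the mouth of the hole nearest the end stop, at [11, -40, 46] mm in the block's frame
- hole2 (a point): centre of the mouth of the middle hole, at [11, 0, 46] mm in the block's frame
- hole3 (a point): centre of the mouth of the third hole, at [11, 40, 46] mm in the block's frame; it stays empty
- thumb_step (a point): push point: middle of the inner bottom edge of the step cut in the middle of the block's front, at [-13, 0, 24] mm in its frame. Step open to front and above, 50 mm wide, level floor 24 mm up, 22 mm deep; upright back wall 22 mm high faces the robot; cheeks at y = +-25 mm. Closed fingers (up to 45 mm along y) fit in and can push back, sideways and down
- rack: fixed blue two-plate tube rack, 229 (x) x 110 (y) x 48 mm high, open holes 10 x 4; origin: centre of its underside. Tubes stand upright in it on a floor 3 mm above the worktop.
- short_tube_a: one of the two shorter sample tubes, 84 mm high, cap 16 mm across on the top 21 mm, tube below 13 to 14 mm across, 15 g; stands upright in the rack; origin: centre of its underside; z up along the tube. Which of the four occupied rack holes it stands in varies; both short tubes are alike and interchangeable
- short_tube_b: one of the two shorter sample tubes, 84 mm high, cap 16 mm across on the top 21 mm, tube below 13 to 14 mm across, 15 g; stands upright in the rack; origin: centre of its underside; z up along the tube. Which of the four occupied rack holes it stands in varies; both short tubes are alike and interchangeable
- tall_tube_a: one of the two taller sample tubes, 95 mm high, same cap; stands in the rack and must stay there; origin: centre of its underside
- tall_tube_b: one of the two taller sample tubes, 95 mm high, same cap; stands in the rack and must stay there; origin: centre of its underside
- slides: bystander: small slide box, 30 x 78 x 26 mm; origin: centre of its underside; leave alone
- bottle: bystander: white bottle, 60 mm across, 140 mm high; origin: centre of its underside; leave alone
Not all that is in view belongs to the job. Leave any red look-alike of the tube_block alone.

How it is judged (in metres and radians):
On the way, in this order (a step that is already met when the one before it is completed fails the run):
1. a short tube stands fully down in the hole nearest the end stop (((horizontal distance between short_tube_a and hole1 below 0.006 m and z of short_tube_a in the frame of hole1 below -0.036 m) or (horizontal distance between short_tube_b and hole1 below 0.006 m and z of short_tube_b in the frame of hole1 below -0.036 m))), for 0.2 s.
2. the other short tube stands fully down in the middle hole as well (((horizontal distance between short_tube_a and hole1 below 0.006 m and z of short_tube_a in the frame of hole1 below -0.036 m and horizontal distance between short_tube_b and hole2 below 0.006 m and z of short_tube_b in the frame of hole2 below -0.036 m) or (horizontal distance between short_tube_b and hole1 below 0.006 m and z of short_tube_b in the frame of hole1 below -0.036 m and horizontal distance between short_tube_a and hole2 below 0.006 m and z of short_tube_a in the frame of hole2 below -0.036 m))), for 0.2 s.
At the end, for the whole second after the job is handed in: Short tubes in the stop-end and middle holes (6 mm, 36 mm deep), untouched; block flat on plate, within 2.5 mm and 0.03 rad of the fence, 3 mm of the stop, at rest; held by the fingers: over 4 N on the block, 3 N block-fence, 8 N block-plate (loaded block weighs 3.4 to 5.1 N) (((horizontal distance between short_tube_a and hole1 below 0.006 m and z of short_tube_a in the frame of hole1 below -0.036 m and horizontal distance between short_tube_b and hole2 below 0.006 m and z of short_tube_b in the frame of hole2 below -0.036 m) or (horizontal distance between short_tube_b and hole1 below 0.006 m and z of short_tube_b in the frame of hole1 below -0.036 m and horizontal distance between short_tube_a and hole2 below 0.006 m and z of short_tube_a in the frame of hole2 below -0.036 m)) and x of tube_block in the frame of fence above -0.0445 m and angle between the x axis of tube_block and the x axis of fence, either way round below 0.03 rad and y of tube_block in the frame of end_stop below 0.079 m and z of tube_block in the frame of dock_plate below 0.012 m and angle between tube_block's own z axis and vertical below 0.03 rad and linear speed of tube_block below 0.02 m/s and contact force between tube_block and fence above 3 N and contact force between tube_block and dock_plate above 8 N and contact force between the fingers and tube_block above 4 N and contact force between the fingers and short_tube_a below 0.5 N and contact force between the fingers and short_tube_b below 0.5 N); the arm keeps its last pose, push and grip.
It fails at once if a taller tube is disturbed (moved over 15 mm) (distance of tall_tube_a from where it was at the start of the episode above 0.015 m).
It fails at once if a taller tube is disturbed (moved over 15 mm) (distance of tall_tube_b from where it was at the start of the episode above 0.015 m).
It fails at once if the slide box is disturbed (moved over 20 mm) (distance of slides from where it was at the start of the episode above 0.02 m).
It fails at once if the bottle is disturbed (moved over 20 mm) (distance of bottle from where it was at the start of the episode above 0.02 m).
It also fails if it takes over 72 s, if anything falls off the work surface, if the arm or the gripper's body presses on something with over 40 N, if the wrist force passes 120 N, or if a joint passes its speed limit or range.

## Robot

A 6-joint arm with a two-finger parallel gripper is mounted at the origin on a cart in front of the work surface, level with it; the furniture and walls round the work are solid. World frame = base frame: x ahead of the robot, y to its left, z up, the work surface at z = 0. Lengths are in mm, angles in rad, forces in N, time in s.
With the tool pointing down it reaches from about 300 to 825 mm from the base axis. Payload 5.4 kg.
Tool frame: the origin (TCP) lies midway between the tips of the shut fingers; the grasp point (between the pads) lies 19 mm behind it; x points along the fingers, z is the direction in which the jaws open and shut, and the axes are right-handed (so a half turn about x gives the same grasp; the last joint's range is limited). The gripper opens to 92 mm and grips with 3 to 60 N. Pads are 20 mm wide; open, the fingers measure 128 mm over their backs; the gripper's body (75 mm by 189 mm) begins 69 mm behind the grasp point.
Start: joints at [0.893, 0.158, 1.597, -0, 1.386, -0.21], TCP at [259.288, 513.202, 214.601] pointing down, gripper open.
Joint ranges: [-2.91, 2.91], [-0.94, 2.29], [0.18, 2.7], [-1.29, 4.43], [0.17, 2.64], [-3, 3]. Speed limits (rad/s): [2.57, 2.57, 3.14, 3.14, 3.14, 3.14].

## Interface

Orientations are given as a rotation vector (axis times angle).
In Python, from cell import env, eyes, find_in, masks_of gives the robot as it stands. The module is installed in compiled form; this text tells all that it offers.
- The arm moves only by the tool carry_out, never from a script. Its argument "targets" is a list of rows, each a list of 3 entries, a list of its own where there are three numbers: the turn, a rotation vector about the tool's x, y, z in rad, then the shift along the tool's x, y, z in m, then the finger opening in m, from 0 to 0.0919. In form: [[[wx, wy, wz], [dx, dy, dz], hand], ...]. A call has 1 to 5 rows; each row shifts and turns the pose as measured when the row begins, along the tool's axes as they then stand; what a row does not reach is not made up. A row lasts 1/8 s, in which the tool goes at most 62.5 mm and 10.7 degrees, less where a joint would pass 70% of its speed; a pose out of reach is approached as far as the arm can. A call is refused whole if a number of a shift passes 0.0625 or a number of a turn 0.188, either way. A call with a gripper value outside its range is refused whole. The fingers move at their own pace and stop on an object; "force" is the grip in N (left out, the last holds). Time passes only in rows, so rows that do not move let the fingers close. It gives the time, the measured TCP pose, the force and the opening at its end, in the units of the state.
- env.sense(): the state, without advancing time (a new reading comes with each control period).
- eyes.capture(name): name is "scene" or "side" or "wrist"; returns the picture (400x640x3 uint8, red, green, blue); there is no depth.
- eyes.get_calibration(name): a dict with "mtx" (3x3 intrinsics, pixels), "pose" (4x4, takes a point from camera to world coordinates). Camera axes: x right, y down, z forward; pixel columns grow to the right and rows downward; lengths in mm; the calibration is good to about 2 mm. A picture is of the moment at which its call begins: read the wrist's pose just before it. get_calibration takes no time and is no camera call; for the wrist camera it gives the pose at the moment of the call.
- env.hand_in(): hands the job in, once; it reports no verdict.
Trained networks look in the newest picture that a camera, given by its name, has taken for a name from the list of things; names that differ only in an ending like _2 or _b are one class to them, and where a whole thing is asked for, a point or a joint stands for the part that bears it (a point fixed in the world has none). Each returns a list of dicts, best first, with "confidence" (0 to 1); they miss things now and then, are a little off and sometimes report something else, mostly with a low value. They report only what shows in the picture. A call takes as long as a camera call. They do not tell look-alikes from the thing itself.
- find_in(camera, label): "xy" ([column, row] in pixels, amid what is visible of it).
- masks_of(camera, label): "pixels" (400x640 bool, what is visible of it) and "xy" ([column, row] in pixels, amid what is visible of it).
The state is a dict: "time_s": time; "joint_positions": joint angles; "qvel": joint speeds; "joint_torque": joint torques, N m; "position": TCP position; "eef_rot": TCP orientation; "contact_force": force on the tool from outside, world axes, zero at the start; "ft_torque": the same for the moment, N m; "width": opening from 0.0 (shut) to 1.0 (fully open).
Only numpy, scipy, OpenCV 4.12 (cv2) and the standard library are available. Lean on these libraries where they do the work, as an engineer would, in place of code of your own. Each camera call takes 0.05 s, during which the arm holds its last target. There are 200 camera calls.

## Working session

There is one attempt and no reset: what is moved stays moved. The work goes in short steps, Python scripts to look and compute and a tool call to move; the robot and the scene stay as the last step left them, time stands still between calls to the robot, and variables do not carry over. Pictures are saved under pics/ and viewed, about 8 in all and at most 12, crops included, and the job is handed in when it is done.

Besides the shell and the picture viewer there is one more tool, called after "Call:" as name([rows], argument=value, ...), one row to a line, values as JSON. carry_out: Moves the arm, as the interface text tells. Its arguments: {"type":"object","properties":{"targets":{"type":"array","items":{"type":"array"}},"force":{"type":"number"}},"required":["targets"]}

```bash
mkdir -p pics
cat > h.py <<'E'
import numpy as np, cv2
from cell import env, eyes, find_in, masks_of
def snap(c,name=None):
    im=eyes.capture(c)
    if name: cv2.imwrite(f'pics/{name}.png',im[:,:,::-1])
    return im
def ray(c,xy):
    k=eyes.get_calibration(c); K=np.array(k['mtx']);T=np.array(k['pose'])
    d=T[:3,:3]@np.linalg.solve(K,[xy[0],xy[1],1]); return T[:3,3],d/np.linalg.norm(d)
def at(c,xy,z):
    o,d=ray(c,xy); return o+d*(z-o[2])/d[2]
def proj(c,P):
    k=eyes.get_calibration(c); K=np.array(k['mtx']);T=np.array(k['pose'])
    p=(np.atleast_2d(P)-T[:3,3])@T[:3,:3]; q=p@K.T; return q[:,:2]/q[:,2:]
E
cat > a.py <<'E'
from h import *
np.set_printoptions(precision=1,suppress=True)
s=env.sense();print(s['position'],s['eef_rot'],s['time_s'],s['contact_force'])
a=snap('scene','scene');b=snap('side','side')
for c in('scene','side'):
    print(c,np.array(eyes.get_calibration(c)['pose'])[:3,3])
    for n in('short_tube_a','tall_tube_a','tube_block','hole1','hole2','hole3','thumb_step','rack','fence','end_stop','dock_plate'):
        print(c,n,[(np.round(r['xy'],1).tolist(),round(r['confidence'],2)) for r in find_in(c,n)][:5])
E
python3 a.py
```

```text
[258.9 512.7 213.6] [-0.9  1.4  0.9] 0.0 [-0.1  0.1 -0.2]
scene [-194.2 -630.3  885.1]
scene short_tube_a [([203.5, 175.4], 0.64), ([220.7, 141.6], 0.5)]
scene tall_tube_a [([194.0, 156.4], 0.6), ([226.9, 157.6], 0.43), ([377.1, 251.3], 0.36), ([317.2, 156.6], 0.21)]
scene tube_block [([266.3, 188.7], 0.95), ([343.1, 238.2], 0.58)]
scene hole1 [([344.4, 235.8], 0.91), ([268.3, 187.0], 0.71)]
scene hole2 [([344.4, 235.8], 0.91), ([268.3, 187.0], 0.71)]
scene hole3 [([344.4, 235.8], 0.91), ([268.3, 187.0], 0.71)]
scene thumb_step [([265.6, 191.0], 0.86), ([344.6, 235.7], 0.71)]
scene rack [([215.1, 174.6], 0.58)]
scene fence [([366.1, 217.1], 0.78)]
scene end_stop [([378.1, 249.7], 0.68)]
scene dock_plate [([327.0, 246.4], 0.61)]
side [ 602.  1127.5  606.7]
side short_tube_a [([315.0, 267.3], 0.66), ([372.3, 244.1], 0.39)]
side tall_tube_a [([329.3, 245.0], 0.66), ([358.8, 260.4], 0.58), ([336.8, 191.8], 0.31)]
side tube_block [([328.3, 238.7], 0.7), ([334.8, 197.1], 0.63), ([306.7, 195.9], 0.62)]
side hole1 [([336.5, 190.9], 0.97), ([328.2, 236.3], 0.95)]
side hole2 [([336.5, 190.9], 0.97), ([328.2, 236.3], 0.95)]
side hole3 [([336.5, 190.9], 0.97), ([328.2, 236.3], 0.95)]
side thumb_step [([336.0, 190.0], 0.96), ([327.2, 236.8], 0.9), ([335.5, 208.4], 0.19)]
side rack [([345.4, 275.8], 0.64)]
side fence []
side end_stop [([335.7, 193.7], 0.66), ([323.0, 184.5], 0.41)]
side dock_plate [([334.5, 208.1], 0.81)]
```

Run:
```python
import cv2
a=cv2.imread('pics/scene.png')[110:310,150:450];b=cv2.imread('pics/side.png')[140:340,210:510]
import numpy as np
v=np.vstack([cv2.resize(x,(800,533),interpolation=cv2.INTER_CUBIC) for x in (a,b)])
cv2.imwrite('pics/v1.png',cv2.resize(a,(800,533),interpolation=3));cv2.imwrite('pics/v2.png',cv2.resize(b,(800,533),interpolation=3))
from h import *
np.set_printoptions(precision=1,suppress=True)
for n,z,c,xy in [('s','84','side',(315,267.3)),('s',84,'side',(372.3,244.1)),('t',95,'side',(329.3,245)),('t',95,'side',(358.8,260.4)),('blk',56,'side',(336.5,190.9)),('red',56,'side',(328,236)),('blk',56,'scene',(344.4,235.8)),('s',75,'scene',(203.5,175.4)),('s',75,'scene',(220.7,141.6)),('t',80,'scene',(194,156.4)),('t',80,'scene',(226.9,157.6)),('plate',10,'scene',(327,246.4)),('rack',30,'scene',(215,174.6))]:
    print(n,c,at(c,xy,float(z)))
from scipy.spatial.transform import Rotation as R
print(R.from_rotvec(env.sense()['eef_rot']).as_matrix())
k=eyes.get_calibration('wrist');s=env.sense()
Rt=R.from_rotvec(s['eef_rot']).as_matrix();T=np.array(k['pose']);print(k['mtx']);print(Rt.T@T[:3,:3],Rt.T@(T[:3,3]-s['position']))
```

```text
s side [593.7 350.3  84. ]
s side [449.9 262.3  84. ]
t side [556.4 275.1  95. ]
t side [494.6 348.   95. ]
blk side [ 505.9 -139.    56. ]
red side [553.4 163.1  56. ]
blk scene [ 485.8 -195.1   56. ]
s scene [443.  243.4  75. ]
s scene [588.5 321.2  75. ]
t scene [485.8 325.7  80. ]
t scene [535.3 242.7  80. ]
plate scene [ 467.8 -155.4   10. ]
rack scene [500.1 266.8  30. ]
[[ 0.  -0.9  0.5]
 [-0.   0.5  0.9]
 [-1.  -0.  -0. ]]
[[283.    0.  317.4]
 [  0.  283.  201.8]
 [  0.    0.    1. ]]
[[-0.  -0.2  1. ]
 [ 0.  -1.  -0.2]
 [ 1.   0.   0. ]] [-170.    66.3    0.9]
```

View pics/v1.png

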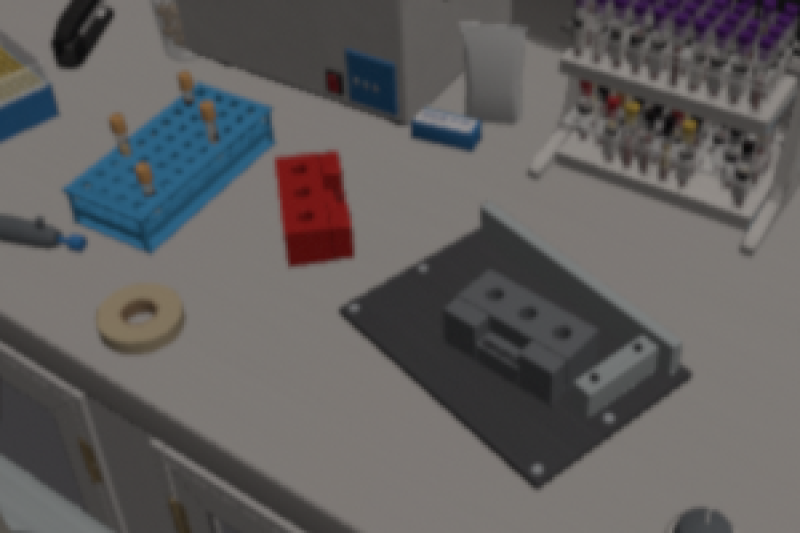

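View pics/v2.png

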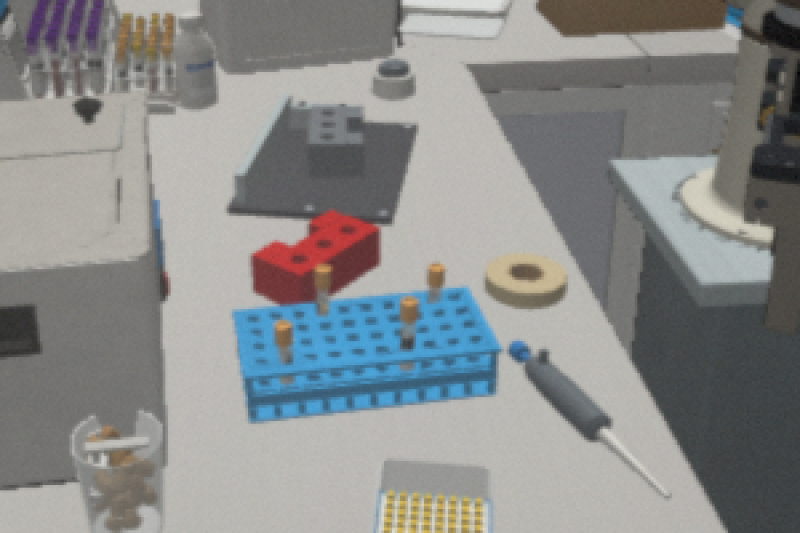

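Run:
```python
from h import *
np.set_printoptions(precision=1,suppress=True)
for n,xy,z in [('plate nl',(340,310),10),('plate nr',(537,485),10),('plate fr',(690,375),10),('box r',(405,120),0),('box l',(180,35),0),('slides',(445,130),10),('red',(313,210),40),('rack fl',(68,190),48),('rack fr',(150,215),48),('rack br',(272,110),48)]:
    print(n,at('scene',(xy[0]/2.667+150,xy[1]/2.667+110),z))
print(env.sense()['joint_positions'])
```

```text
plate nl [452.8  -6.7  10. ]
plate nr [ 383.8 -282.4   10. ]
plate fr [ 571.4 -330.6   10. ]
box r [752.5 142.    0. ]
box l [736.4 499.5   0. ]
slides [752.3  82.8  10. ]
red [529.2  89.9  40. ]
rack fl [400.8 318.5  48. ]
rack fr [421.1 216.8  48. ]
rack br [631.1 237.1  48. ]
[ 0.9  0.2  1.6 -0.   1.4 -0.2]
```

```bash
cat >> h.py <<'E'
from scipy.spatial.transform import Rotation as R
import sys
def plan(pos,yaw=None,step=55.,ty=None):
    """rows to reach TCP pos(mm) with tool down, jaw (tool z) at world yaw (deg)"""
    s=env.sense();p=np.array(s['position'],float);Q=R.from_rotvec(s['eef_rot'])
    if yaw is None: tgt=Q
    else:
        y=np.radians(yaw);z=np.array([np.cos(y),np.sin(y),0]);x=np.array([0,0,-1.]);tgt=R.from_matrix(np.c_[x,np.cross(z,x),z])
    w=(Q.inv()*tgt).as_rotvec(); d=np.array(pos)-p
    n=max(1,int(np.ceil(np.linalg.norm(d)/step)),int(np.ceil(np.linalg.norm(w)/0.18)))
    print('n',n,'pos',p.round(1),'F',np.round(s['contact_force'],1),'t',round(s['time_s'],2),'w',round(s['width'],3))
    for i in range(n):
        q=Q*R.from_rotvec(w*i/n); print([[round(v,3) for v in w/n],[round(v,4) for v in q.inv().apply(d/n)/1000]])
E
python3 -c "
from h import *
plan((505,235,250),-14)"
```

```text
n 8 pos [259.3 513.2 214.6] F [-0.9 -0.3 -0.5] t 1.2 w 1.0
[[np.float64(0.168), np.float64(0.0), np.float64(0.0)], [np.float64(-0.0044), np.float64(-0.0431), np.float64(-0.0172)]]
[[np.float64(0.168), np.float64(0.0), np.float64(0.0)], [np.float64(-0.0044), np.float64(-0.0454), np.float64(-0.0097)]]
[[np.float64(0.168), np.float64(0.0), np.float64(0.0)], [np.float64(-0.0044), np.float64(-0.0464), np.float64(-0.002)]]
[[np.float64(0.168), np.float64(0.0), np.float64(0.0)], [np.float64(-0.0044), np.float64(-0.046), np.float64(0.0058)]]
[[np.float64(0.168), np.float64(0.0), np.float64(0.0)], [np.float64(-0.0044), np.float64(-0.0444), np.float64(0.0134)]]
[[np.float64(0.168), np.float64(0.0), np.float64(0.0)], [np.float64(-0.0044), np.float64(-0.0415), np.float64(0.0207)]]
[[np.float64(0.168), np.float64(0.0), np.float64(0.0)], [np.float64(-0.0044), np.float64(-0.0375), np.float64(0.0274)]]
[[np.float64(0.168), np.float64(0.0), np.float64(0.0)], [np.float64(-0.0044), np.float64(-0.0323), np.float64(0.0333)]]
```

Call:
carry_out([
  [[0.168, 0, 0], [-0.0044, -0.0431, -0.0172], 0.05],
  [[0.168, 0, 0], [-0.0044, -0.0454, -0.0097], 0.05],
  [[0.168, 0, 0], [-0.0044, -0.0464, -0.002], 0.05],
  [[0.168, 0, 0], [-0.0044, -0.046, 0.0058], 0.05],
  [[0.168, 0, 0], [-0.0044, -0.0444, 0.0134], 0.05],
])

```text
time_s: 1.82
position: [413.6, 335.2, 237.0]
eef_rot: [-0.19, 1.562, 0.191]
contact_force: [0.2, 0.9, 0.7]
width: 0.543
```

Call:
carry_out([
  [[0.168, 0, 0], [-0.0044, -0.0415, 0.0207], 0.05],
  [[0.168, 0, 0], [-0.0044, -0.0375, 0.0274], 0.05],
  [[0.168, 0, 0], [-0.0044, -0.0323, 0.0333], 0.05],
  [[0, 0, 0], [0, 0, 0], 0.05],
])

```text
time_s: 2.33
position: [507.8, 222.6, 251.4]
eef_rot: [0.223, 1.557, -0.221]
contact_force: [-1.2, 0.0, -0.9]
width: 0.541
```

```bash
cat > b.py <<'E'
from h import *
np.set_printoptions(precision=1,suppress=True)
s=env.sense();print(s['position'],s['joint_positions'],s['time_s'],s['width'])
k=eyes.get_calibration('wrist');im=snap('wrist','w1')
for n,z in (('short_tube_a',87),('tall_tube_a',98),('tube_block',56),('rack',48)):
    for r in find_in('wrist',n): print(n,np.round(r['xy'],1),round(r['confidence'],2),at('wrist',r['xy'],z))
E
python3 b.py
```

```text
[507.8 222.6 251.4] [0.2 0.1 1.6 0.  1.4 0.5] 2.325 0.5409710241402075
short_tube_a [360.8  79.5] 0.73 [585.5 331.8  87. ]
short_tube_a [267.  182.7] 0.46 [450.1 251.   87. ]
tall_tube_a [270.8 116.3] 0.7 [479.1 321.5  98. ]
tall_tube_a [362.1  80.8] 0.6 [583.8 329.5  98. ]
tall_tube_a [347.9 150.9] 0.57 [550.9 262.3  98. ]
tube_block [357.  234.1] 0.82 [538.5 147.4  56. ]
rack [314.1 134.8] 0.72 [518.3 290.2  48. ]
```

View pics/w1.png

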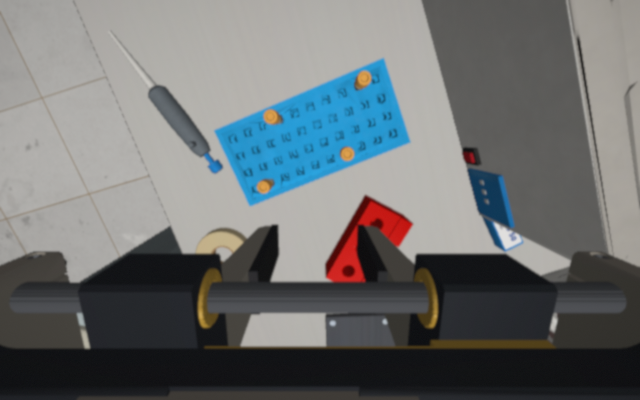

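```bash
cat > c.py <<'E'
from h import *
np.set_printoptions(precision=1,suppress=True)
def caps(f,roi):
    im=cv2.imread(f);h=cv2.cvtColor(im,cv2.COLOR_BGR2HSV)
    m=cv2.inRange(h,(8,110,90),(22,255,255));z=np.zeros_like(m);x0,y0,x1,y1=roi;z[y0:y1,x0:x1]=m[y0:y1,x0:x1]
    n,l,st,c=cv2.connectedComponentsWithStats(z)
    return [(c[i],st[i,4],st[i,2:4]) for i in range(1,n) if st[i,4]>20]
S=caps('pics/side.png',(290,220,400,300));W=caps('pics/w1.png',(215,60,410,205))
for c,a,b in W:
    o1,d1=ray('wrist',c)
    best=None
    for e,a2,b2 in S:
        o2,d2=ray('side',e);A=np.c_[d1,-d2];t=np.linalg.lstsq(A,o2-o1,rcond=None)[0]
        P,Q=o1+d1*t[0],o2+d2*t[1];g=np.linalg.norm(P-Q)
        if best is None or g<best[0]: best=(g,(P+Q)/2,e)
    print(c,a,b,'at77',at('wrist',c,77)[:2],'tri',best[1],'gap',round(best[0],1),best[2])
E
python3 c.py
```

```text
[362.6  79.3] 174 [15 16] at77 [588.4 333.9] tri [566.6 327.4 138. ] gap 20.2 [330.4 241.5]
[271.5 116.6] 155 [16 14] at77 [476.5 323.5] tri [520.5 318.1 135. ] gap 71.9 [330.4 241.5]
[346.6 153.4] 119 [12 12] at77 [550.2 258.6] tri [550.8 260.   95.4] gap 4.1 [330.4 241.5]
[264.1 185.8] 125 [14 12] at77 [442.5 248. ] tri [502.8 257.7 109. ] gap 103.4 [330.4 241.5]
```

```bash
sed -i 's/(8,110,90),(22,255,255)/(8,90,60),(22,255,255)/;s/>20\]/>8]/' c.py; sed -i '/^S=/a print(S)' c.py; python3 c.py
```

```text
[(array([330.7, 243. ]), np.int32(55), array([7, 9], dtype=int32)), (array([372.9, 242.6]), np.int32(36), array([5, 8], dtype=int32)), (array([362.9, 255.4]), np.int32(38), array([5, 8], dtype=int32)), (array([315.5, 264.5]), np.int32(35), array([6, 9], dtype=int32))]
[362.7  79.4] 185 [15 16] at77 [588.4 333.9] tri [590.  333.3  79.5] gap 4.2 [315.5 264.5]
[271.5 116.7] 166 [16 14] at77 [476.5 323.4] tri [480.  321.9  91.1] gap 3.2 [362.9 255.4]
[346.7 153.4] 126 [13 12] at77 [550.3 258.5] tri [550.6 259.6  91. ] gap 2.9 [330.7 243. ]
[264.2 185.7] 134 [14 13] at77 [442.6 248.1] tri [444.8 248.5  80.3] gap 2.7 [372.9 242.6]
```

```bash
sed -i 's/print(\[\[round(v,3)/print([[float(round(v,3))/;s/\[round(v,4)/[float(round(v,4))/' h.py; python3 -c "
from h import *
plan((589,333.5,150),-14)"
```

```text
n 4 pos [505.2 225.9 250.9] F [-0.2  0.2 -0.2] t 2.58 w 0.543
[[-0.008, 0.0, -0.0], [0.0253, 0.0316, 0.0128]]
[[-0.008, 0.0, -0.0], [0.0253, 0.0315, 0.013]]
[[-0.008, 0.0, -0.0], [0.0253, 0.0314, 0.0133]]
[[-0.008, 0.0, -0.0], [0.0252, 0.0313, 0.0136]]
```

Call:
carry_out([
  [[-0.008, 0, 0], [0.0253, 0.0316, 0.0128], 0.05],
  [[-0.008, 0, 0], [0.0253, 0.0315, 0.013], 0.05],
  [[-0.008, 0, 0], [0.0253, 0.0314, 0.0133], 0.05],
  [[-0.008, 0, 0], [0.0253, 0.0313, 0.0136], 0.05],
  [[0, 0, 0], [0, 0, 0], 0.05],
])

```text
time_s: 3.2
position: [587.2, 342.7, 147.4]
eef_rot: [0.184, 1.562, -0.181]
contact_force: [-0.6, -0.5, -0.3]
width: 0.543
```

```bash
cat > d.py <<'E'
from h import *
np.set_printoptions(precision=1,suppress=True)
name=sys.argv[1];z=float(sys.argv[2])
im=cv2.cvtColor(snap('wrist',name),cv2.COLOR_RGB2HSV);s=env.sense()
m=cv2.inRange(im,(8,90,60),(22,255,255));n,l,st,c=cv2.connectedComponentsWithStats(m)
for i in range(1,n):
    if st[i,4]>80: print(c[i],st[i,2:],'->',at('wrist',c[i],z), 'tcp',s['position'])
print('tcp proj at z',proj('wrist',[[*s['position'][:2],z]]))
E
python3 d.py w2 80; python3 -c "
from h import *
plan((589,333.5,58),-14)"
```

```text
[443.5  27.8] [  72   53 1557] -> [714.  461.3  80. ] tcp [587.7 342.3 149.4]
[326.8 224. ] [ 17  21 280] -> [592.8 329.5  80. ] tcp [587.7 342.3 149.4]
[206.6 298.9] [ 25  60 782] -> [465.6 283.5  80. ] tcp [587.7 342.3 149.4]
[428.6 298.9] [ 25  60 729] -> [670.2 234.5  80. ] tcp [587.7 342.3 149.4]
[302.2 317.6] [ 17  13 191] -> [548.7 242.8  80. ] tcp [587.7 342.3 149.4]
[485.4 343.8] [ 161    8 1035] -> [718. 172.  80.] tcp [587.7 342.3 149.4]
[345.3 346.4] [ 66   4 145] -> [582.3 201.4  80. ] tcp [587.7 342.3 149.4]
tcp proj at z [[317.9 211.8]]
n 2 pos [587.7 342.3 149.4] F [ 0.5 -0.3  0. ] t 3.25 w 0.543
[[0.006, 0.002, -0.002], [0.0457, -0.0043, 0.0015]]
[[0.006, 0.002, -0.002], [0.0457, -0.0042, 0.0016]]
```

View pics/w2.png

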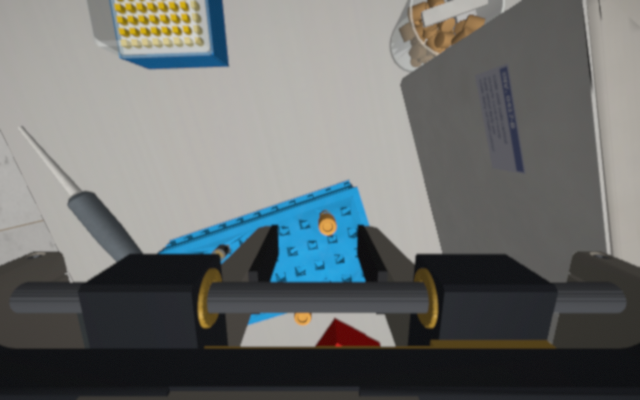

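```bash
python3 -c "
from h import *
plan((592,330.5,110),-14)"
```

```text
n 1 pos [587.7 342.3 149.4] F [ 0.5 -0.3  0. ] t 3.25 w 0.543
[[0.012, 0.004, -0.003], [0.0394, -0.0106, 0.0068]]
```

Call:
carry_out([
  [[0.012, 0.004, -0.003], [0.039, -0.0106, 0.0068], 0.05],
  [[0, 0, 0], [0, 0, 0], 0.05],
  [[0, 0, 0], [0, 0, 0], 0.05],
])

```text
time_s: 3.62
position: [593.1, 331.7, 116.8]
eef_rot: [0.193, 1.555, -0.187]
contact_force: [-0.5, -0.4, 0.9]
width: 0.549
```

```bash
python3 d.py w3 85|grep -v '[67][0-9][0-9]\.[0-9]  *[12]'; python3 -c "
from h import *
plan((592,330.5,57),-14)"
```

```text
[441.5   6.9] [ 45  20 528] -> [702.9 453.   85. ] tcp [592.7 331.5 116.3]
[317.3 225. ] [ 20  24 370] -> [592.3 331.9  85. ] tcp [592.7 331.5 116.3]
[206.6 298.8] [ 25  60 781] -> [492.1 293.5  85. ] tcp [592.7 331.5 116.3]
[291.4 326.6] [ 21  28 471] -> [550.9 252.7  85. ] tcp [592.7 331.5 116.3]
[339.4 346.4] [ 50   4 106] -> [584.7 224.6  85. ] tcp [592.7 331.5 116.3]
tcp proj at z [[318.1 225.4]]
n 2 pos [592.7 331.5 116.3] F [-0.1  0.  -0.7] t 3.67 w 0.544
[[0.001, 0.003, -0.002], [0.0296, -0.0007, -0.0004]]
[[0.001, 0.003, -0.002], [0.0296, -0.0006, -0.0003]]
```

Call:
carry_out([
  [[0, 0.003, -0.002], [0.03, 0, 0], 0.05],
  [[0, 0.003, -0.002], [0.03, 0, 0], 0.05],
  [[0, 0, 0], [0, 0, 0], 0.05],
  [[0, 0, 0], [0, 0, 0], 0.05],
])

```text
time_s: 4.18
position: [597.6, 334.2, 65.4]
eef_rot: [0.194, 1.55, -0.184]
contact_force: [0.5, -0.5, -0.1]
width: 0.544
```

```bash
python3 -c "
from h import *
plan((592.5,331.5,57),-14)"
```

```text
n 1 pos [597.6 334.2  65.4] F [ 0.5 -0.5 -0.1] t 4.17 w 0.544
[[0.003, 0.012, -0.008], [0.0083, -0.0039, -0.0044]]
```

Call:
carry_out([
  [[0.003, 0.012, -0.008], [0.0083, -0.0039, -0.0044], 0.05],
  [[0, 0, 0], [0, 0, 0], 0.05],
])

```text
time_s: 4.42
position: [593.6, 332.0, 59.5]
eef_rot: [0.193, 1.56, -0.191]
contact_force: [-0.7, -0.5, -0.6]
width: 0.546
```

```bash
python3 -c "
from h import *
plan((592.5,331.5,57),-14)"
```

```text
n 1 pos [593.6 332.   59.5] F [-0.7 -0.5 -0.6] t 4.42 w 0.546
[[-0.0, 0.002, -0.002], [0.0025, -0.0007, -0.0009]]
```

Good enough; close.

Call:
carry_out([
  [[0, 0.002, -0.002], [0.0025, -0.0007, -0.0009], 0.0],
  [[0, 0, 0], [0, 0, 0], 0.0],
  [[0, 0, 0], [0, 0, 0], 0.0],
  [[0, 0, 0], [0, 0, 0], 0.0],
  [[0, 0, 0], [0, 0, 0], 0.0],
], force=15)

```text
time_s: 5.05
position: [593.0, 331.6, 57.8]
eef_rot: [0.192, 1.561, -0.192]
contact_force: [-0.6, 0.4, -0.2]
width: 0.16
```

Call:
carry_out([
  [[0, 0, 0], [0, 0, 0], 0.0],
  [[0, 0, 0], [-0.03, 0, 0], 0.0],
  [[0, 0, 0], [-0.05, 0, 0], 0.0],
  [[0, 0, 0], [-0.05, 0, 0], 0.0],
  [[0, 0, 0], [0, 0, 0], 0.0],
])

```text
time_s: 5.68
position: [592.8, 331.4, 190.6]
eef_rot: [0.192, 1.561, -0.192]
contact_force: [0.4, 0.9, -0.7]
width: 0.166
```

Run:
```python
from h import *
o=np.array([500,-165]);
plan((485,-165,190),-14)
```

```text
n 10 pos [592.8 331.4 190.6] F [ 0.4  0.9 -0.7] t 5.67 w 0.166
[[-0.0, 0.0, 0.0], [0.0001, -0.0508, 0.0016]]
[[-0.0, 0.0, 0.0], [0.0001, -0.0508, 0.0016]]
[[-0.0, 0.0, 0.0], [0.0001, -0.0508, 0.0016]]
[[-0.0, 0.0, 0.0], [0.0001, -0.0508, 0.0016]]
[[-0.0, 0.0, 0.0], [0.0001, -0.0508, 0.0016]]
[[-0.0, 0.0, 0.0], [0.0001, -0.0508, 0.0016]]
[[-0.0, 0.0, 0.0], [0.0001, -0.0508, 0.0016]]
[[-0.0, 0.0, 0.0], [0.0001, -0.0508, 0.0016]]
[[-0.0, 0.0, 0.0], [0.0001, -0.0508, 0.0016]]
[[-0.0, 0.0, 0.0], [0.0001, -0.0508, 0.0016]]
```

Call:
carry_out([
  [[0, 0, 0], [0, -0.03, -0.002], 0.0],
  [[0, 0, 0], [0, -0.055, -0.002], 0.0],
  [[0, 0, 0], [0, -0.055, -0.002], 0.0],
  [[0, 0, 0], [0, -0.055, -0.002], 0.0],
  [[0, 0, 0], [0, -0.055, -0.002], 0.0],
])

```text
time_s: 6.3
position: [518.3, 87.4, 184.7]
eef_rot: [0.186, 1.568, -0.189]
contact_force: [0.8, -0.0, -0.1]
width: 0.167
```

Call:
carry_out([
  [[0, 0, 0], [0, -0.055, 0.002], 0.0],
  [[0, 0, 0], [0, -0.055, 0.002], 0.0],
  [[0, 0, 0], [0, -0.055, 0.002], 0.0],
  [[0, 0, 0], [0, -0.055, 0.002], 0.0],
  [[0, 0, 0], [0, -0.03, 0.0], 0.0],
])

```text
time_s: 6.92
position: [460.2, -164.9, 179.0]
eef_rot: [0.189, 1.576, -0.189]
contact_force: [0.4, 0.1, -0.5]
width: 0.163
```

Call:
carry_out([
  [[0, 0, 0], [0, -0.035, 0.0], 0.0],
  [[0, 0, 0], [0, 0, 0], 0.0],
  [[0, 0, 0], [0, 0, 0], 0.0],
])

```text
time_s: 7.3
position: [449.2, -200.1, 175.6]
eef_rot: [0.195, 1.581, -0.189]
contact_force: [-0.1, 0.3, -0.5]
width: 0.165
```

```bash
cat > e.py <<'E'
from h import *
np.set_printoptions(precision=1,suppress=True)
im=snap('wrist',sys.argv[1]);s=env.sense();print(s['position'],s['width'],s['time_s'],s['joint_positions'])
for n,z in (('hole1',56),('thumb_step',34),('fence',50),('end_stop',44)):
    for r in masks_of('wrist',n)[:4]:
        m=r['pixels'].astype(np.uint8);ys,xs=np.nonzero(m)
        print(n,np.round(r['xy'],1),round(r['confidence'],2),m.sum(),cv2.minAreaRect(np.c_[xs,ys].astype(np.float32)),at('wrist',r['xy'],z))
E
python3 e.py w4
```

```text
[ 449.3 -200.   175.6] 0.16406946893095367 7.35 [-0.7 -0.   1.9 -0.   1.3 -0.4]
hole1 [371.6 163.7] 0.59 8617 ((369.5307312011719, 165.26107788085938), (127.41537475585938, 71.6821060180664), 83.2901611328125) [ 509.1 -176.6   56. ]
thumb_step [367.3 163.6] 0.91 8730 ((370.85595703125, 165.11056518554688), (127.546875, 73.63670349121094), 82.23483276367188) [ 508.  -178.6   34. ]
fence [451.1 123.4] 0.97 7000 ((454.69964599609375, 127.55290222167969), (31.663978576660156, 259.9717712402344), 6.709836959838867) [ 595.4 -157.1   50. ]
end_stop [398.  240.8] 0.6 1652 ((395.0, 241.0), (22.0, 80.0), 90.0) [ 523.2 -271.1   44. ]
```

View pics/w4.png

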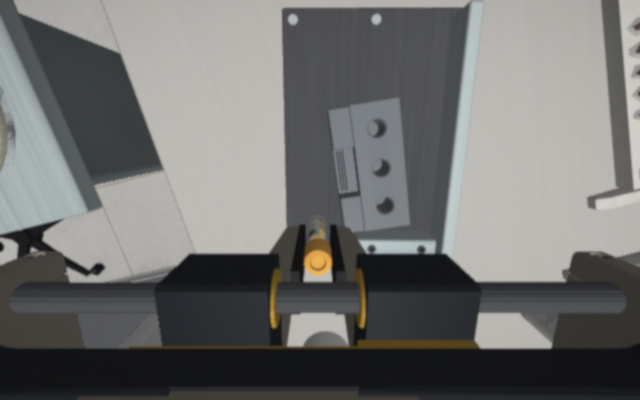

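Run:
```python
from h import *
np.set_printoptions(precision=1,suppress=True)
s=env.sense();p=s['position']
print(proj('wrist',[[*p[:2],205],[*p[:2],121],[*p[:2],56]]))
im=cv2.imread('pics/w4.png');c=cv2.resize(im[100:280,270:450],None,fx=3.3,fy=3.3,interpolation=cv2.INTER_CUBIC);cv2.imwrite('pics/w4c.png',c)
g=cv2.cvtColor(im,cv2.COLOR_BGR2GRAY)
for (u,v) in ((375,128),(380,167),(386,205)):
    w=g[v-14:v+15,u-14:u+15];t,b=cv2.threshold(w,0,255,cv2.THRESH_BINARY_INV+cv2.THRESH_OTSU)
    n,l,st,cc=cv2.connectedComponentsWithStats(b);i=1+np.argmax(st[1:,4]);cnt=max(cv2.findContours((l==i).astype(np.uint8),0,1)[0],key=cv2.contourArea)
    print(t,st[i],cv2.minEnclosingCircle(cnt)[0]+np.array([u-14,v-14]),cv2.minEnclosingCircle(cnt)[1],cc[i]+[u-14,v-14])
```

```text
[[317.8 260. ]
 [319.4 216.1]
 [320.  198.6]]
97.0 [ 13   5  13  19 155] [377.6 128.1] 9.248027801513672 [380.1 127.9]
95.0 [  8   7  16  17 163] [381.1 167.9] 8.77684497833252 [383.  169.2]
95.0 [  5   7  17  16 192] [385.  205.4] 8.411995887756348 [385.6 206.1]
```

View pics/w4c.png

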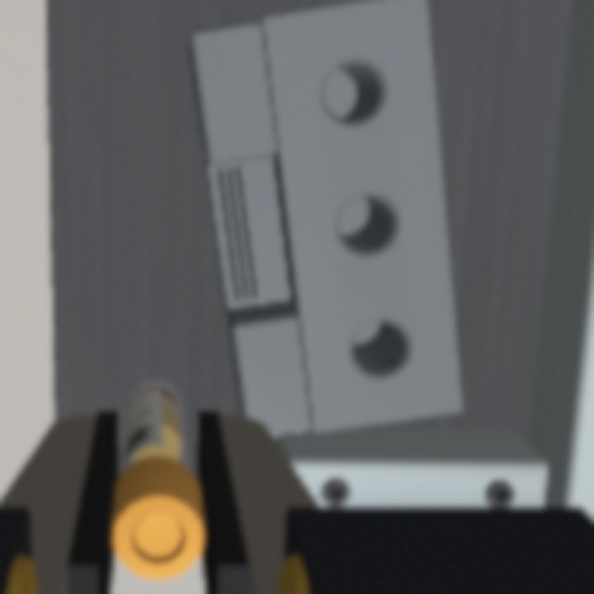

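Run:
```python
from h import *
np.set_printoptions(precision=1,suppress=True)
h=[at('wrist',q,56) for q in ((385.2,205.5),(381.2,167.9),(376.8,128.2))]
for a in h: print(a)
d=h[2]-h[0];print(np.linalg.norm(d),np.degrees(np.arctan2(-d[0],d[1])))
plan((h[0][0],h[0][1],150),-14)
```

```text
[ 514.9 -223.6   56. ]
[ 518.3 -183.6   56. ]
[ 521.5 -143.9   56. ]
79.94844826860547 -4.729696079236638
n 2 pos [ 449.9 -200.1  176.5] F [0.5 0.1 0.6] t 7.55 w 0.164
[[0.001, -0.008, -0.0], [0.0127, -0.0036, 0.0346]]
[[0.001, -0.008, -0.0], [0.013, -0.0035, 0.0345]]
```

Call:
carry_out([
  [[0, -0.008, 0], [0.0127, -0.0036, 0.0346], 0.0],
  [[0, -0.008, 0], [0.013, -0.0035, 0.0345], 0.0],
  [[0, 0, 0], [0, 0, 0], 0.0],
  [[0, 0, 0], [0, 0, 0], 0.0],
])

```text
time_s: 8.05
position: [517.3, -221.9, 150.0]
eef_rot: [0.187, 1.562, -0.188]
contact_force: [-0.7, -0.5, -0.1]
width: 0.164
```

Run:
```python
from h import *
plan((514.9,-223.6,125),-14)
```

```text
n 1 pos [ 517.3 -221.9  150. ] F [-0.7 -0.5 -0.1] t 8.05 w 0.164
[[0.005, 0.0, 0.0], [0.025, -0.0022, -0.0019]]
```

Call:
carry_out([
  [[0.005, 0, 0], [0.028, -0.0022, -0.0019], 0.0],
  [[0, 0, 0], [0, 0, 0], 0.0],
  [[0, 0, 0], [0, 0, 0], 0.0],
])

```text
time_s: 8.43
position: [514.9, -223.3, 124.7]
eef_rot: [0.189, 1.559, -0.193]
contact_force: [-0.5, -0.2, 0.3]
width: 0.16
```

Run:
```python
from h import *
np.set_printoptions(precision=1,suppress=True)
plan((514.9,-223.6,105),-14)
im=snap('wrist','w5')
s=env.sense();p=s['position']
q=proj('wrist',[[514.9,-223.6,56],[*p[:2],p[2]-54.5],[*p[:2],p[2]+29]]);print(q)
c=cv2.resize(im[130:280,230:410],None,fx=4,fy=4,interpolation=cv2.INTER_CUBIC);cv2.imwrite('pics/w5c.png',c[:,:,::-1]);print((q-[230,130])*4)
```

```text
n 1 pos [ 514.9 -223.3  124.7] F [-0.5 -0.2  0.3] t 8.43 w 0.16
[[0.001, 0.004, 0.002], [0.0197, -0.0003, -0.0]]
[[318.3 212.2]
 [318.  216.3]
 [318.8 260.4]]
[[353.  328.7]
 [352.1 345.2]
 [355.3 521.8]]
```

View pics/w5c.png

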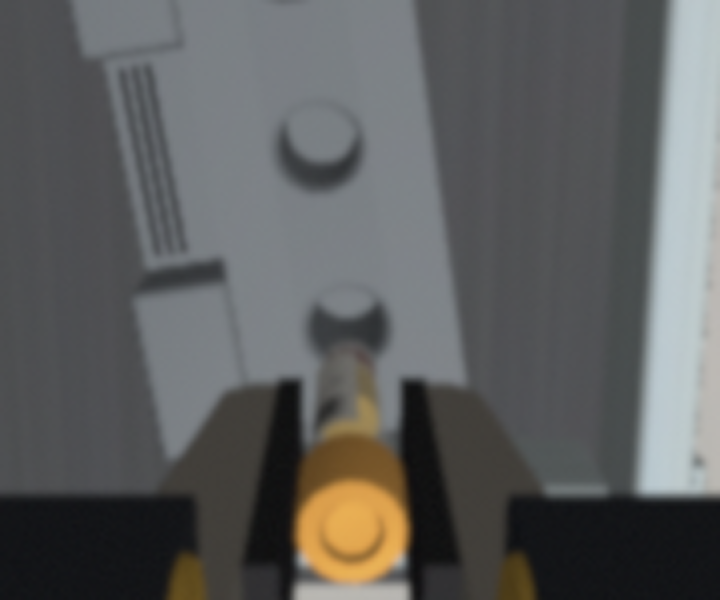

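Call:
carry_out([
  [[0, 0.004, 0.002], [0.012, 0.001, 0], 0.0],
  [[0, 0, 0], [0.012, 0, 0], 0.0],
  [[0, 0, 0], [0, 0, 0], 0.0],
])

```text
time_s: 8.85
position: [515.5, -222.3, 100.2]
eef_rot: [0.191, 1.562, -0.191]
contact_force: [0.4, -0.5, -0.5]
width: 0.165
```

Run:
```python
from h import *
plan((515.1,-222.5,75),-14,20)
```

```text
n 2 pos [ 515.5 -222.3  100.2] F [ 0.4 -0.5 -0.5] t 8.85 w 0.165
[[0.001, 0.0, -0.0], [0.0126, -0.0001, -0.0002]]
[[0.001, 0.0, -0.0], [0.0126, -0.0001, -0.0002]]
```

Call:
carry_out([
  [[0, 0, 0], [0.0126, 0, 0], 0.0],
  [[0, 0, 0], [0.0126, 0, 0], 0.0],
  [[0, 0, 0], [0.003, 0, 0], 0.0],
  [[0, 0, 0], [0, 0, 0], 0.0],
])

```text
time_s: 9.35
position: [516.0, -222.7, 70.5]
eef_rot: [0.19, 1.561, -0.191]
contact_force: [-0.0, 0.3, 4.2]
width: 0.164
```

Call:
carry_out([
  [[0, 0, 0], [0, 0, 0], 0.045],
  [[0, 0, 0], [0, 0, 0], 0.045],
  [[0, 0, 0], [-0.02, 0, 0], 0.045],
  [[0, 0, 0], [-0.05, 0, 0], 0.045],
  [[0, 0, 0], [-0.05, 0, 0], 0.045],
])

```text
time_s: 9.98
position: [512.8, -220.6, 188.0]
eef_rot: [0.195, 1.571, -0.187]
contact_force: [0.7, -0.5, -1.3]
width: 0.491
```

```bash
python3 d.py w6 90 | head -4;python3 - <<'E'
from h import *
plan((444,248,160),-14)
E
```

```text
[321.  200.5] [ 17  18 237] -> [ 519.6 -222.4   90. ] tcp [ 516.2 -222.9  196. ]
[216.3 298.7] [ 24  60 738] -> [ 382.3 -302.    90. ] tcp [ 516.2 -222.9  196. ]
[418.9 298.8] [ 23  60 681] -> [ 597.3 -355.7   90. ] tcp [ 516.2 -222.9  196. ]
[475.2 343.7] [ 156    8 1025] -> [ 650.8 -428.3   90. ] tcp [ 516.2 -222.9  196. ]
n 9 pos [ 516.2 -222.9  196. ] F [ 3.1 -0.2  4.9] t 10.03 w 0.491
[[0.0, 0.0, 0.0], [0.0039, 0.0489, -0.0204]]
[[0.0, 0.0, 0.0], [0.0039, 0.0488, -0.0204]]
[[0.0, 0.0, 0.0], [0.0039, 0.0488, -0.0204]]
[[0.0, 0.0, 0.0], [0.0039, 0.0488, -0.0204]]
[[0.0, 0.0, 0.0], [0.004, 0.0488, -0.0204]]
[[0.0, 0.0, 0.0], [0.004, 0.0488, -0.0204]]
[[0.0, 0.0, 0.0], [0.004, 0.0488, -0.0204]]
[[0.0, 0.0, 0.0], [0.004, 0.0488, -0.0204]]
[[0.0, 0.0, 0.0], [0.004, 0.0488, -0.0204]]
```

Call:
carry_out([
  [[0, 0, 0], [0, 0.03, -0.0204], 0.045],
  [[0, 0, 0], [0, 0.05, -0.0204], 0.045],
  [[0, 0, 0], [0, 0.05, -0.0204], 0.045],
  [[0, 0, 0], [0, 0.05, -0.0204], 0.045],
  [[0, 0, 0], [0, 0.05, -0.0204], 0.045],
])

```text
time_s: 10.65
position: [473.9, 27.3, 197.5]
eef_rot: [0.193, 1.551, -0.2]
contact_force: [0.4, 0.6, -0.2]
width: 0.488
```

Call:
carry_out([
  [[0, 0, 0], [0, 0.05, -0.0204], 0.045],
  [[0, 0, 0], [0, 0.05, -0.0204], 0.045],
  [[0, 0, 0], [0.01, 0.05, -0.0204], 0.045],
  [[0, 0, 0], [0, 0.02, 0], 0.045],
  [[0, 0, 0], [0, 0, 0], 0.045],
])

```text
time_s: 11.28
position: [454.5, 215.9, 185.8]
eef_rot: [0.189, 1.548, -0.195]
contact_force: [-0.0, 0.1, 0.3]
width: 0.493
```

Run:
```python
from h import *
plan((443.5,248,125),-14)
```

```text
n 2 pos [454.5 215.9 185.8] F [-0.   0.1  0.3] t 11.28 w 0.493
[[-0.0, 0.007, 0.001], [0.0302, 0.0143, -0.0096]]
[[-0.0, 0.007, 0.001], [0.0303, 0.0143, -0.0094]]
```

Call:
carry_out([
  [[0, 0.007, 0], [0.03, 0.0143, -0.0096], 0.045],
  [[0, 0.007, 0], [0.03, 0.0143, -0.0095], 0.045],
  [[0, 0, 0], [0, 0, 0], 0.045],
  [[0, 0, 0], [0, 0, 0], 0.045],
])

```text
time_s: 11.78
position: [445.2, 245.1, 125.9]
eef_rot: [0.193, 1.559, -0.196]
contact_force: [-0.2, 0.5, -0.3]
width: 0.489
```

```bash
python3 d.py w7 85 ;python3 - <<'E'
from h import *
plan((443.5,248,95),-14)
E
```

```text
[342.7 111.9] [ 22  23 408] -> [481.9 319.7  85. ] tcp [445.1 245.  125.8]
[453.  174.1] [ 39  22 624] -> [552.1 256.   85. ] tcp [445.1 245.  125.8]
[318.6 218.4] [ 19  23 336] -> [446.  247.2  85. ] tcp [445.1 245.  125.8]
[216.3 298.7] [ 24  60 727] -> [346.1 200.4  85. ] tcp [445.1 245.  125.8]
[419. 299.] [ 22  60 663] -> [510.2 158.2  85. ] tcp [445.1 245.  125.8]
[475.  343.7] [ 155    8 1013] -> [550.6 102.6  85. ] tcp [445.1 245.  125.8]
[220.3 346.5] [ 54   2 104] -> [334.2 155.   85. ] tcp [445.1 245.  125.8]
tcp proj at z [[318.1 221.3]]
n 1 pos [445.1 245.  125.8] F [-0.9  0.1 -0.6] t 11.82 w 0.49
[[-0.004, 0.003, 0.002], [0.0308, 0.0025, -0.0024]]
```

Call:
carry_out([
  [[0, 0.003, 0], [0.025, 0.0016, 0.0003], 0.045],
  [[0, 0, 0], [0.025, 0, 0], 0.045],
  [[0, 0, 0], [0.012, 0, 0], 0.045],
  [[0, 0, 0], [0, 0, 0], 0.045],
])

```text
time_s: 12.32
position: [451.4, 244.9, 68.2]
eef_rot: [0.198, 1.552, -0.196]
contact_force: [0.2, -0.6, 0.6]
width: 0.49
```

Run:
```python
from h import *
plan((446,246.5,57.5),-14)
```

```text
n 1 pos [451.4 244.9  68.2] F [ 0.2 -0.6  0.6] t 12.32 w 0.49
[[-0.007, 0.01, -0.003], [0.0107, 0.0001, -0.0057]]
```

Call:
carry_out([
  [[-0.007, 0.01, -0.003], [0.0107, 0.0001, -0.0057], 0.045],
  [[0, 0, 0], [0, 0, 0], 0.045],
  [[0, 0, 0], [0, 0, 0], 0.045],
])

```text
time_s: 12.7
position: [447.4, 246.9, 59.1]
eef_rot: [0.192, 1.559, -0.191]
contact_force: [0.4, -0.7, -0.2]
width: 0.489
```

Run:
```python
from h import *
plan((446,246.5,57.5),-14)
```

```text
n 1 pos [447.4 246.9  59.1] F [ 0.4 -0.7 -0.2] t 12.7 w 0.489
[[0.0, 0.003, -0.001], [0.0016, -0.0007, -0.0013]]
```

Call:
carry_out([
  [[0, 0.003, -0.001], [0.0018, -0.0007, -0.0013], 0.0],
  [[0, 0, 0], [0, 0, 0], 0.0],
  [[0, 0, 0], [0, 0, 0], 0.0],
  [[0, 0, 0], [0, 0, 0], 0.0],
  [[0, 0, 0], [0, 0, 0], 0.0],
], force=15)

```text
time_s: 13.32
position: [446.8, 246.6, 58.0]
eef_rot: [0.192, 1.561, -0.191]
contact_force: [0.7, -1.0, -0.4]
width: 0.161
```

Call:
carry_out([
  [[0, 0, 0], [0, 0, 0], 0.0],
  [[0, 0, 0], [-0.03, 0, 0], 0.0],
  [[0, 0, 0], [-0.05, 0, 0], 0.0],
  [[0, 0, 0], [-0.05, 0, 0], 0.0],
  [[0, 0, 0], [0, 0, 0], 0.0],
])

```text
time_s: 13.95
position: [446.2, 246.5, 191.3]
eef_rot: [0.192, 1.562, -0.191]
contact_force: [-0.5, -0.7, -0.2]
width: 0.164
```

Run:
```python
from h import *
plan((515,-183.6,190),-14)
```

```text
n 8 pos [446.2 246.5 191.3] F [-0.5 -0.7 -0.2] t 13.95 w 0.164
[[0.0, 0.0, -0.0], [0.0001, -0.0501, 0.0213]]
[[0.0, 0.0, -0.0], [0.0001, -0.0501, 0.0213]]
[[0.0, 0.0, -0.0], [0.0001, -0.0501, 0.0213]]
[[0.0, 0.0, -0.0], [0.0001, -0.0501, 0.0213]]
[[0.0, 0.0, -0.0], [0.0001, -0.0501, 0.0213]]
[[0.0, 0.0, -0.0], [0.0002, -0.0501, 0.0213]]
[[0.0, 0.0, -0.0], [0.0002, -0.0501, 0.0213]]
[[0.0, 0.0, -0.0], [0.0002, -0.0501, 0.0213]]
```

Call:
carry_out([
  [[0, 0, 0], [0, -0.03, 0.0213], 0.0],
  [[0, 0, 0], [0, -0.05, 0.0213], 0.0],
  [[0, 0, 0], [0, -0.05, 0.0213], 0.0],
  [[0, 0, 0], [0, -0.05, 0.0213], 0.0],
  [[0, 0, 0], [0, -0.05, 0.0213], 0.0],
])

```text
time_s: 14.58
position: [491.7, -5.4, 185.4]
eef_rot: [0.187, 1.571, -0.184]
contact_force: [0.6, 0.5, 0.1]
width: 0.162
```

Call:
carry_out([
  [[0, 0, 0], [0, -0.05, 0.0213], 0.0],
  [[0, 0, 0], [0, -0.05, 0.0213], 0.0],
  [[0, 0, 0], [0, -0.035, 0.01], 0.0],
  [[0, 0, 0], [0, 0, 0], 0.0],
  [[0, 0, 0], [0, 0, 0], 0.0],
])

```text
time_s: 15.2
position: [507.4, -154.3, 177.5]
eef_rot: [0.196, 1.581, -0.184]
contact_force: [-0.6, 0.1, -0.4]
width: 0.163
```

Run:
```python
from h import *
plan((519,-182.5,130),-14)
```

```text
n 2 pos [ 507.4 -154.3  177.5] F [-0.6  0.1 -0.4] t 15.2 w 0.163
[[0.001, -0.01, -0.003], [0.0235, -0.0124, 0.0095]]
[[0.001, -0.01, -0.003], [0.0236, -0.0123, 0.0093]]
```

Call:
carry_out([
  [[0, -0.01, -0.003], [0.0235, -0.0124, 0.0095], 0.0],
  [[0, -0.01, -0.003], [0.0236, -0.0123, 0.0093], 0.0],
  [[0, 0, 0], [0, 0, 0], 0.0],
  [[0, 0, 0], [0, 0, 0], 0.0],
])

```text
time_s: 15.7
position: [519.3, -177.0, 128.8]
eef_rot: [0.186, 1.563, -0.184]
contact_force: [-0.3, -0.1, -0.0]
width: 0.161
```

Run:
```python
from h import *
np.set_printoptions(precision=1,suppress=True)
plan((519,-182.8,120),-14)
im=snap('wrist','w8')
s=env.sense();p=s['position']
q=proj('wrist',[[518.3,-183.6,56],[*p[:2],p[2]-55],[*p[:2],p[2]+29],[521.5,-143.9,56]]);print(q)
c=cv2.resize(im[130:280,230:410],None,fx=4,fy=4,interpolation=cv2.INTER_CUBIC);cv2.imwrite('pics/w8c.png',c[:,:,::-1]);print((q-[230,130])*4)
```

```text
n 1 pos [ 519.3 -177.   128.8] F [-0.3 -0.1 -0. ] t 15.7 w 0.161
[[0.009, -0.0, -0.001], [0.0088, -0.0058, 0.001]]
[[318.9 217.9]
 [318.3 216.3]
 [318.6 260.3]
 [311.8 174.1]]
[[355.5 351.7]
 [353.  345.3]
 [354.4 521.2]
 [327.3 176.6]]
```

View pics/w8c.png

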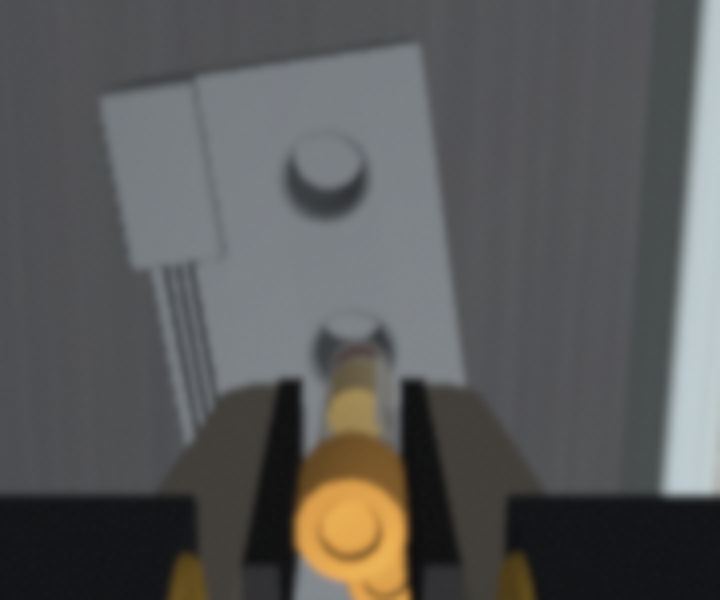

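Call:
carry_out([
  [[0.009, 0, 0], [0.006, -0.0054, 0.0], 0.0],
  [[0, 0, 0], [0.004, 0, 0], 0.0],
  [[0, 0, 0], [0, 0, 0], 0.0],
])

```text
time_s: 16.12
position: [518.7, -182.0, 119.8]
eef_rot: [0.192, 1.56, -0.191]
contact_force: [-0.2, 0.5, -0.5]
width: 0.163
```

Run:
```python
from h import *
plan((518.2,-182.3,100),-14)
```

```text
n 1 pos [ 518.7 -182.   119.8] F [-0.2  0.5 -0.5] t 16.12 w 0.163
[[0.001, 0.002, -0.001], [0.0198, -0.0004, -0.0004]]
```

Call:
carry_out([
  [[0, 0.002, 0], [0.01, -0.0004, -0.0004], 0.0],
  [[0, 0, 0], [0.01, 0, 0], 0.0],
  [[0, 0, 0], [0, 0, 0], 0.0],
])

```text
time_s: 16.5
position: [517.9, -182.1, 98.1]
eef_rot: [0.193, 1.563, -0.191]
contact_force: [-0.4, 0.1, 0.3]
width: 0.165
```

Run:
```python
from h import *
plan((518.2,-182.3,71),-14)
```

```text
n 1 pos [ 517.9 -182.1   98.1] F [-0.4  0.1  0.3] t 16.5 w 0.165
[[0.0, -0.001, -0.001], [0.0271, -0.0001, 0.0004]]
```

Call:
carry_out([
  [[0, 0, 0], [0.012, 0, 0], 0.0],
  [[0, 0, 0], [0.012, 0, 0], 0.0],
  [[0, 0, 0], [0.003, 0, 0], 0.0],
  [[0, 0, 0], [0, 0, 0], 0.0],
])

```text
time_s: 17.0
position: [519.0, -182.9, 70.5]
eef_rot: [0.192, 1.561, -0.191]
contact_force: [0.2, 0.4, 2.5]
width: 0.164
```

Call:
carry_out([
  [[0, 0, 0], [0.001, 0, 0], 0.0],
  [[0, 0, 0], [0, 0, 0], 0.045],
  [[0, 0, 0], [0, 0, 0], 0.045],
  [[0, 0, 0], [-0.03, 0, 0], 0.045],
  [[0, 0, 0], [-0.05, 0, 0], 0.045],
])

```text
time_s: 17.62
position: [515.8, -181.0, 146.2]
eef_rot: [0.195, 1.57, -0.188]
contact_force: [-0.1, 0.1, 0.8]
width: 0.488
```

Call:
carry_out([
  [[0, 0, 0], [-0.04, -0.02, -0.04], 0.02],
  [[0, 0, 0], [0, -0.02, -0.04], 0.0],
  [[0, 0, 0], [0, 0, 0], 0.0],
  [[0, 0, 0], [0, 0, 0], 0.0],
  [[0, 0, 0], [0, 0, 0], 0.0],
])

```text
time_s: 18.25
position: [429.6, -202.5, 191.4]
eef_rot: [0.191, 1.563, -0.191]
contact_force: [0.1, 0.7, -0.9]
width: 0.004
```

Run:
```python
from h import *
np.set_printoptions(precision=1,suppress=True)
im=snap('wrist','w9');s=env.sense();p=s['position'];print(p,s['width'],s['time_s'],s['joint_positions'])
c=cv2.resize(im[60:280,250:510],None,fx=3,fy=3,interpolation=cv2.INTER_CUBIC);cv2.imwrite('pics/w9c.png',c[:,:,::-1])
h1,h2,h3=np.array([514.9,-223.6,56]),np.array([518.3,-183.6,56]),np.array([521.5,-143.9,56])
y=(h3-h1)/80;x=np.array([y[1],-y[0],0])
print('step',h2-24*x-[0,0,22]);print((proj('wrist',[h3,h2-24*x-[0,0,22],h2+[0,0,44],h1+[0,0,44]])-[250,60])*3)
```

```text
[ 429.7 -202.5  191.4] 0.003180137853974731 18.3 [-0.7 -0.1  1.9 -0.   1.3 -0.5]
step [ 494.4 -181.6   34. ]
[[421.1 184.3]
 [354.9 303.5]
 [470.2 311.3]
 [480.8 436.5]]
```

View pics/w9c.png

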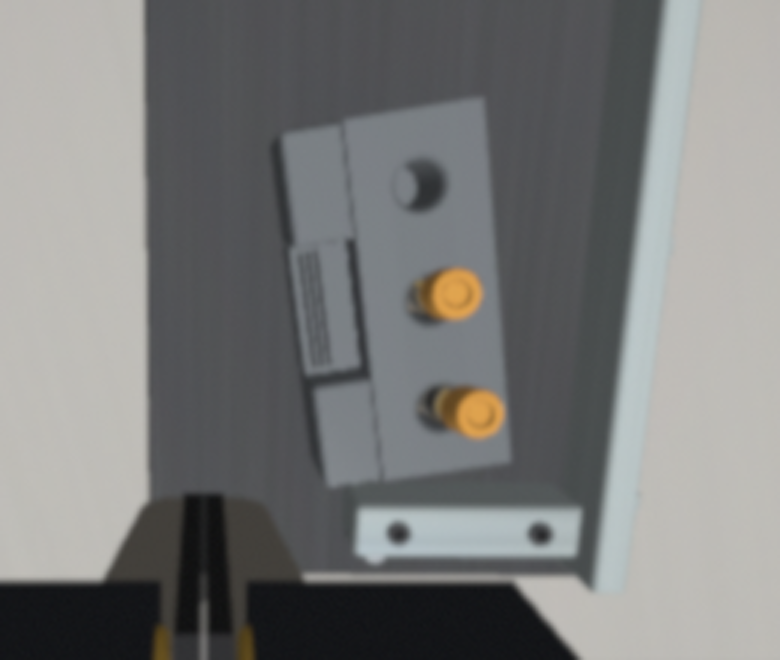

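```bash
cat > g.py <<'E'
from h import *
np.set_printoptions(precision=1,suppress=True)
f=lambda u,v,z: at('wrist',(u/3+250,v/3+60),z)[:2]
ang=lambda a,b:np.degrees(np.arctan2(-(b-a)[0],(b-a)[1]))
a,b=f(150,490,10),f(145,0,10);print('plate edge',a,b,ang(a,b))
c,d=f(595,590,50),f(668,0,50);print('fence top front',c,d,ang(c,d))
e,g=f(358,507,44),f(582,507,44);print('stop face top',e,g,np.degrees(np.arctan2(*(g-e)[::-1])))
for yaw in (-14,-13,-12.):
    y=np.radians(yaw);X=np.array([np.cos(y),np.sin(y)]);Y=np.array([-X[1],X[0]])
    fx=np.mean([c@X,d@X]);px=np.mean([a@X,b@X]);sy=np.mean([e@Y,g@Y])
    o=X*(fx-35)+Y*(sy+65);print(yaw,'fence-plateedge (178)',fx-px,'home',o,'step home',o-13*X)
E
python3 g.py
```

```text
plate edge [ 395.7 -242.4] [443.4 -53.2] -14.140537746439932
fence top front [ 561.8 -312.8] [ 614.5 -105.1] -14.241247947781256
stop face top [ 478.2 -258.7] [ 563.8 -279.8] -13.864106263990383
-14 fence-plateedge (178) 178.39010587948604 home [ 551.8 -210. ] step home [ 539.2 -206.8]
-13 fence-plateedge (178) 178.03947833727386 home [ 552.1 -209.7] step home [ 539.4 -206.8]
-12.0 fence-plateedge (178) 177.63461824525263 home [ 552.3 -209.5] step home [ 539.5 -206.8]
```

Run:
```python
from h import *
plan((479.4,-180.4,120),-94.7)
```

```text
n 8 pos [ 429.7 -202.5  191.4] F [-0.4  0.9 -0.4] t 18.3 w 0.003
[[0.176, -0.0, 0.0], [0.0089, 0.0042, 0.0054]]
[[0.176, -0.0, 0.0], [0.0089, 0.005, 0.0046]]
[[0.176, -0.0, 0.0], [0.0089, 0.0058, 0.0036]]
[[0.176, -0.0, 0.0], [0.0089, 0.0063, 0.0025]]
[[0.176, -0.0, 0.0], [0.0089, 0.0067, 0.0014]]
[[0.176, -0.0, 0.0], [0.0089, 0.0068, 0.0002]]
[[0.176, -0.0, 0.0], [0.0089, 0.0067, -0.001]]
[[0.176, -0.0, 0.0], [0.0089, 0.0064, -0.0022]]
```

Call:
carry_out([
  [[0.176, 0, 0], [0.0089, 0.0042, 0.0054], 0.0],
  [[0.176, 0, 0], [0.0089, 0.005, 0.0046], 0.0],
  [[0.176, 0, 0], [0.0089, 0.0058, 0.0036], 0.0],
  [[0.176, 0, 0], [0.0089, 0.0063, 0.0025], 0.0],
  [[0.176, 0, 0], [0.0089, 0.0067, 0.0014], 0.0],
])

```text
time_s: 18.92
position: [464.6, -187.5, 144.5]
eef_rot: [0.893, 1.382, -0.892]
contact_force: [0.2, -1.3, -0.6]
width: 0.004
```

Call:
carry_out([
  [[0.176, 0, 0], [0.0089, 0.0068, 0.0002], 0.0],
  [[0.176, 0, 0], [0.0089, 0.0067, -0.001], 0.0],
  [[0.176, 0, 0], [0.0089, 0.0064, -0.0022], 0.0],
  [[0, 0, 0], [0, 0, 0], 0.0],
  [[0, 0, 0], [0, 0, 0], 0.0],
])

```text
time_s: 19.55
position: [485.6, -177.3, 114.2]
eef_rot: [1.293, 1.16, -1.294]
contact_force: [0.2, -0.1, 0.0]
width: 0.004
```

Run:
```python
from h import *
plan((479.4,-180.4,60),-94.7)
```

```text
n 1 pos [ 485.6 -177.3  114.2] F [ 0.2 -0.1  0. ] t 19.55 w 0.004
[[-0.032, -0.004, 0.005], [0.0542, -0.0055, 0.004]]
```

Call:
carry_out([
  [[-0.032, 0, 0], [0.02, -0.0055, 0.004], 0.0],
  [[0, 0, 0], [0.02, 0, 0], 0.0],
  [[0, 0, 0], [0, 0, 0], 0.0],
])

```text
time_s: 19.92
position: [480.3, -181.3, 75.0]
eef_rot: [1.263, 1.178, -1.264]
contact_force: [0.3, 0.3, 0.9]
width: 0.005
```

Run:
```python
from h import *
plan((479.4,-180.4,38),-94.7)
```

```text
n 1 pos [ 480.3 -181.3   75. ] F [0.3 0.3 0.9] t 19.93 w 0.005
[[0.009, -0.002, 0.003], [0.037, -0.0009, -0.0008]]
```

Call:
carry_out([
  [[0.009, 0, 0], [0.018, -0.0009, -0.0008], 0.0],
  [[0, 0, 0], [0.018, 0, 0], 0.0],
  [[0, 0, 0], [0, 0, 0], 0.0],
  [[0, 0, 0], [0, 0, 0], 0.0],
])

```text
time_s: 20.42
position: [480.8, -181.4, 39.4]
eef_rot: [1.269, 1.17, -1.268]
contact_force: [0.8, 0.2, 0.2]
width: 0.007
```

Run:
```python
from h import *
im=snap('wrist','w10');c=cv2.resize(im[100:300,170:470],None,fx=2.6,fy=2.6,interpolation=cv2.INTER_CUBIC);cv2.imwrite('pics/w10c.png',c[:,:,::-1])
plan((484.4,-180.8,38),-94.7)
```

```text
n 1 pos [ 480.8 -181.3   39.4] F [-0.1 -0.3 -0.4] t 20.48 w 0.003
[[0.001, -0.0, -0.0], [0.0014, 0.0036, -0.0008]]
```

View pics/w10c.png

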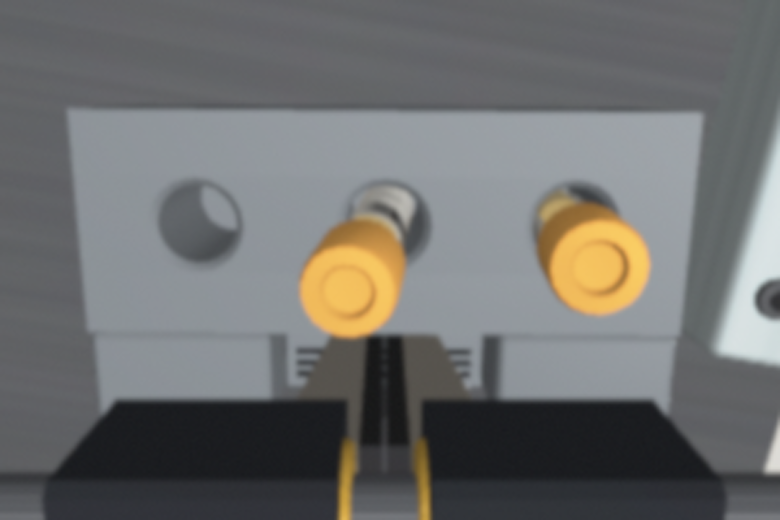

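Call:
carry_out([
  [[0, 0, 0], [0.001, 0.006, 0], 0.0],
  [[0.02, 0, 0], [0, 0.008, 0], 0.0],
  [[0.025, 0, 0], [0, 0.008, 0], 0.0],
  [[0.025, 0, 0], [0, 0.008, 0], 0.0],
  [[0, 0, 0], [0, 0, 0], 0.0],
])

```text
time_s: 21.1
position: [513.7, -184.9, 39.5]
eef_rot: [1.323, 1.13, -1.321]
contact_force: [0.4, 0.3, -0.2]
width: 0.002
```

Run:
```python
from h import *
plan((529.5,-204.4,38),-104.1,8)
print(env.sense()['eef_rot'])
```

```text
n 4 pos [ 513.7 -184.9   39.5] F [ 0.4  0.3 -0.2] t 21.1 w 0.002
[[0.023, 0.0, -0.001], [0.0004, 0.0047, 0.0042]]
[[0.023, 0.0, -0.001], [0.0004, 0.0048, 0.0041]]
[[0.023, 0.0, -0.001], [0.0004, 0.0048, 0.004]]
[[0.023, 0.0, -0.001], [0.0004, 0.0049, 0.0039]]
[ 1.32333021  1.12970422 -1.32146581]
```

Call:
carry_out([
  [[0.03, 0, 0], [0, 0.004, 0.004], 0.0],
  [[0.03, 0, 0], [0, 0.005, 0.005], 0.0],
  [[0.03, 0, 0], [0, 0.005, 0.005], 0.0],
  [[0, 0, 0], [0, 0.003, 0.005], 0.0],
  [[0, 0, 0], [0, 0, 0], 0.0],
])

```text
time_s: 21.72
position: [526.7, -208.3, 39.2]
eef_rot: [1.393, 1.079, -1.392]
contact_force: [-0.5, 0.1, -0.5]
width: 0.003
```

```bash
cat > f.py <<'E'
from h import *
np.set_printoptions(precision=1,suppress=True)
im=snap('wrist',sys.argv[1]);c=cv2.resize(im[60:300,140:500],None,fx=2.2,fy=2.2,interpolation=cv2.INTER_CUBIC);cv2.imwrite('pics/%sc.png'%sys.argv[1],c[:,:,::-1])
y=np.radians(-14.1);X=np.array([np.cos(y),np.sin(y)]);Y=np.array([-X[1],X[0]])
d=np.array([539.2,-206.8])-env.sense()['position'][:2];F=env.sense()['contact_force']
print('to step home X,Y',d@X,d@Y,'F X,Y,Z',F[:2]@X,F[:2]@Y,F[2])
plan((529.5,-204.4,38),-104.1,8)
E
python3 f.py w11
```

```text
to step home X,Y 11.817082954571411 4.309441075007235 F X,Y,Z -0.22761332795584896 -0.4464263222673266 0.15622533645030465
n 1 pos [ 526.7 -208.1   39.3] F [-0.3 -0.4  0.2] t 21.77 w 0.006
[[-0.006, -0.0, -0.001], [0.0013, 0.0018, -0.0043]]
```

View pics/w11c.png

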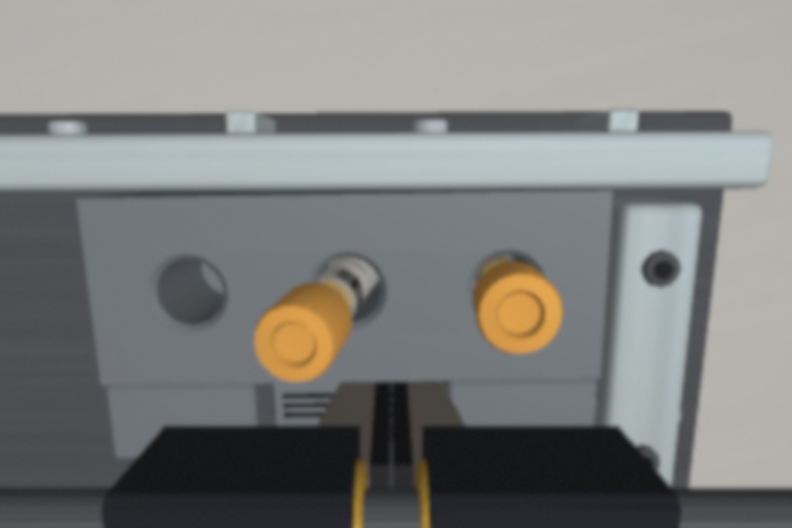

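Call:
carry_out([
  [[0, 0, 0], [0, 0.003, 0.005], 0.0],
  [[0, 0, 0], [0, 0.003, 0.005], 0.0],
  [[0, 0, 0], [0, 0.003, 0.004], 0.0],
])

```text
time_s: 22.15
position: [525.5, -215.1, 38.4]
eef_rot: [1.397, 1.107, -1.399]
contact_force: [-7.2, 20.5, 16.2]
width: 0.004
```

```bash
python3 f.py w12
```

```text
to step home X,Y 11.22268962361261 11.341643244744004 F X,Y,Z -11.774329599983966 14.168152985432023 14.45454924860793
n 2 pos [ 525.6 -215.1   38.4] F [-8.  16.6 14.5] t 22.2 w 0.003
[[-0.003, -0.008, 0.011], [0.0003, 0.0006, -0.0057]]
[[-0.003, -0.008, 0.011], [0.0002, 0.0006, -0.0057]]
```

Call:
carry_out([
  [[0, -0.008, 0.01], [0.003, 0, -0.001], 0.0],
  [[0, 0, 0], [0.003, 0.001, 0.0], 0.0],
])

```text
time_s: 22.45
position: [526.0, -213.2, 34.3]
eef_rot: [1.392, 1.098, -1.397]
contact_force: [-14.4, 7.1, 30.0]
width: 0.013
```

```bash
python3 f.py w13
```

```text
to step home X,Y 11.29055669106801 9.456432647036547 F X,Y,Z -10.130114040457398 3.7648705870977377 16.39364238103983
n 2 pos [ 525.9 -213.2   34.4] F [-8.9  6.1 16.4] t 22.5 w 0.005
[[-0.002, -0.004, 0.008], [-0.0018, 0.0006, -0.0047]]
[[-0.002, -0.004, 0.008], [-0.0018, 0.0006, -0.0047]]
```

Call:
carry_out([
  [[0, 0, 0], [0.001, 0.002, 0.001], 0.0],
  [[0, 0, 0], [0.001, 0.002, 0.001], 0.0],
])

```text
time_s: 22.75
position: [525.9, -213.2, 34.4]
eef_rot: [1.391, 1.112, -1.402]
contact_force: [-12.0, 10.0, 16.7]
width: 0.003
```

```bash
python3 f.py w14; sleep 0
python3 - <<'E'
from h import *
for i in range(4): eyes.capture('side'); print(np.round(env.sense()['contact_force'],1),np.round(env.sense()['position'],1))
E
```

```text
to step home X,Y 11.352413948946985 9.457315162031888 F X,Y,Z -13.839051617989734 5.031368585249998 17.694033829977474
n 2 pos [ 525.9 -213.2   34.4] F [-12.2   8.3  17.7] t 22.8 w 0.005
[[-0.001, -0.007, 0.014], [-0.0017, 0.0006, -0.0047]]
[[-0.001, -0.007, 0.014], [-0.0018, 0.0007, -0.0047]]
[-11.6   9.2  16.6] [ 525.9 -213.2   34.4]
[-11.6   8.2  17.5] [ 525.9 -213.2   34.5]
[-12.    7.8  17.6] [ 525.9 -213.2   34.4]
[-11.3   8.6  17.3] [ 525.9 -213.2   34.4]
```

View pics/w14c.png

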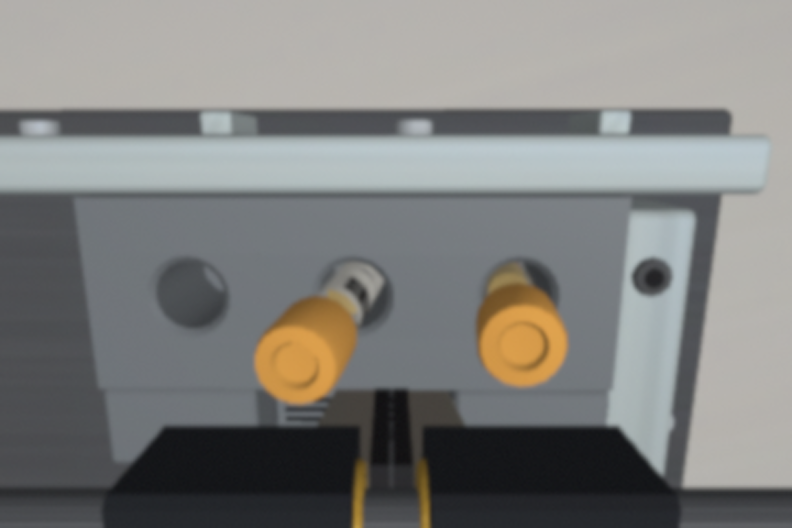

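Run:
```python
from h import *
np.set_printoptions(precision=1,suppress=True)
y=np.radians(-14.1);X=np.array([np.cos(y),np.sin(y)]);Y=np.array([-X[1],X[0]])
p=env.sense()['position'][:2];k=np.array([551.8,-210]) 
for n,u,v,z in (('cap mid',295,362,100),('cap h1',522,345,100),('hole2',357,293,56),('hole1',520,294,56),('hole3',192,294,56)):
    q=at('wrist',(u/2.2+140,v/2.2+60),z)[:2];print(n,'rel tcp',(q-p)@X,(q-p)@Y,'rel home',(q-k)@X,(q-k)@Y)
```

```text
cap mid rel tcp 32.46472979616402 16.79058596408237 rel home 8.110407860840505 7.375929899723759
cap h1 rel tcp 35.67010485703745 -22.650556306158578 rel home 11.315782921713936 -32.065212370517195
hole2 rel tcp 34.44008519766328 8.747587825193719 rel home 10.085763262339764 -0.6670682391648938
hole1 rel tcp 34.225808024195906 -30.638050787418642 rel home 9.871486088872388 -40.05270685177726
hole3 rel tcp 34.155862886629464 48.90705519305983 rel home 9.801540951305945 39.492399128701216
```

```bash
python3 -c "
from h import *
print(env.hand_in()); s=env.sense();print(s['time_s'],s['contact_force'])"
```

```text
the job is handed in; nothing more can be done
None
the job is handed in; nothing more can be done
```

I placed the two short tubes in the stop-end hole and then the middle hole. I then pushed the block against the fence and the end stop and handed in while still pressing it. `hand_in` gives no verdict, so the result below rests on my own last checks.

- **Choosing the tubes:** triangulating the caps put two at about 80 mm and two at about 91 mm, which agreed with what the networks called short and tall.
- **Seating:** both tubes went in until they touched the hole floor, at 4.2 N and 2.5 N, at the height expected for fully down. They lean a little in the loose holes.
- **Block position:** the last picture shows no gap at the fence or the end stop. The three holes measure within about 1.2 mm of their home positions, which is roughly the camera's accuracy.
- **Pressing force:** steady over the last readings, at about 13 N into the fence direction, 5 N towards the stop and 17 N down. These are wrist readings; I could not measure the block-to-fence and block-to-plate forces directly.
- **Clearance:** the cap centres are about 32 mm and 36 mm from the finger line, where contact would need about 18 mm, so the fingers were clear of both tubes.
- **Time and bystanders:** the clock stood at about 23 s. The arm stayed clear of the taller tubes, red look-alike, slide box and bottle, but I did not re-measure them at the end.

While pushing into the corner there was a brief 30 N upward and 20 N sideways reading at the fingers, which I eased before the final hold. I viewed 12 pictures, the maximum allowed.

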